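# First in, first out: rotate the spare-part cartons in the sloped feed lane

## Robot

A 6-joint arm with a two-finger parallel gripper is mounted at the origin on the work surface. World frame = base frame: x ahead of the robot, y to its left, z up, the work surface at z = 0. Lengths are in mm, angles in rad, forces in N, time in s.
With the tool pointing down it reaches from about 325 to 900 mm from the base axis. Payload 6.1 kg.
Tool frame: the origin (TCP) lies at the very end of the fingers, on their centre line; the grasp point (between the pads) lies 19 mm behind it; z points along the fingers, y is the direction in which the jaws open and shut (so a half turn about z gives the same grasp; the last joint's range is limited). The gripper opens to 85 mm and grips with 20 to 120 N. Pads are 22 mm wide; open, the fingers measure 114 mm over their backs; the gripper's body (76 mm by 85 mm) begins 54 mm behind the grasp point. The pads swing forward as they close: fully open they stand 13 mm farther back than shut.
Start: joints at [-1.268, 0.22, 1.526, -0, 1.395, -0.126], TCP at [259.855, -568.411, 231.3] pointing down, gripper open.
Joint ranges: [-2.98, 2.98], [-0.91, 2.08], [0.09, 2.57], [-1.24, 4.39], [0.2, 2.65], [-2.68, 2.68]. Speed limits (rad/s): [2.57, 2.57, 3.01, 3.14, 3.14, 3.14].

## Interface

Orientations are given as a rotation vector (axis times angle).
In Python, from cell import robot gives the robot as it stands.
- The arm moves only by the tool carry_out, never from a script. Its arguments are lists of equal length, an entry for each row: "offset": the shift along the tool's x, y, z in mm, a list of three; "delta_rot": the turn, a rotation vector about the tool's x, y, z in degrees, a list of three. In form: {"offset": [[dx, dy, dz], ...], "delta_rot": [[wx, wy, wz], ...]}. A call has 1 to 20 rows; each row is the pose to reach, as a shift and turn from the pose commanded when the call began, along the tool's axes at that moment; what a row does not reach only later rows make up. A row lasts 1/8 s, in which the tool goes at most 62.5 mm and 10.7 degrees, less where a joint would pass 70% of its speed; a pose out of reach is approached as far as the arm can. A call with a gripper value outside its range is refused whole. "grip" is the finger opening in mm, from 0 to 85.4, set as the call begins (left out, the last holds). The fingers move at their own pace and stop on an object; "newtons" is the grip in N (left out, the last holds). Time passes only in rows, so rows that repeat a pose let the fingers close. It gives the time, the measured TCP pose, the force and the opening at its end, in the units of the state.
- robot.sense(): the state, without advancing time (a new reading comes with each control period).
- robot.get_image(name): name is "side" or "top"; returns a dict with "color" (400x640x3 uint8, blue, green, red), "mtx" (3x3 intrinsics, pixels), "k1" (the pictures are not rectified: a ray, as slopes to the right and down, at radius r is drawn at 1 + k1 r^2 times it, then the intrinsics apply), "world_to_cam" (4x4, takes a point from world to camera coordinates). Camera axes: x right, y down, z forward; pixel columns grow to the right and rows downward; lengths in mm; the calibration is good to about 2 mm. A picture is of the moment at which its call begins. There is no depth.
- robot.hand_in(): hands the job in, once; it reports no verdict.
The state is a dict: "time_s": time; "joint_pos": joint angles; "joint_velocities": joint speeds; "joint_torque": joint torques, N m; "position": TCP position; "eef_rot": TCP orientation; "contact_force": force on the tool from outside, world axes, zero at the start; "torque": the same for the moment, N m; "opening": finger opening in mm.
Only numpy, scipy, OpenCV 4.12 (cv2) and the standard library are available. Lean on these libraries where they do the work, as an engineer would, in place of code of your own. Each camera call takes 0.05 s, during which the arm holds its last target. There are 200 camera calls.

## Task

In the sloped feed lane on the repair bench, take out the oldest carton, the one at the low front end against the stop, and set it down upright on the blue mat without dropping it; the carton behind it slides down by itself. Then take the new carton of the same shape that stands on the bench and lower it into the upper, rear part of the lane, lined up with the lane and behind the carton left there, and let go so that it slides down against it.

Things in the scene. Friction and masses are not known exactly. Their poses are not given: they have to be found in the camera images.
- oldest_center (a point): Centre (half-way up) of the oldest carton: plain cardboard box, 55 long, 40 wide, 60 tall, 0.13 kg, at the low front end of the lane against the stop, tilted 20 degrees with it; an identical carton stands right behind. Axes: x along its length (uphill at the start), y across its width, z out of its top. Grip across the 40 mm width, in the upper half to clear the rails.
- fresh_center (a point): Centre (half-way up) of the new carton: same size (55 x 40 x 60 mm), mass and axes. It stands upright on the bench in a row with two bystanders, in any order: a lower flat carton (80 x 56 x 34 mm) and a squat white jar (52 mm wide, 55 tall). Its broad (55 mm) sides are free for the fingers.
- lane: Sloped lane of a fixed grey rack. Origin: mid-width on its floor at the stop's inner face, 40 mm above the bench. x: uphill (20 degrees, away from the robot), y: across, z: square to the floor. Floor 200 mm long, 60 wide between 8 mm high rails; stop 22 mm high. Slick: cartons slide down by themselves to the stop or the next carton. First place has its centre 28 mm uphill of the stop, second 83 mm.
- mat: The blue repair mat, 160 mm (its x) by 130 mm (its y) and 4 mm thick, fixed flat on the bench; origin at the centre of its underside, z up.

How it is judged:
By the outcome, as a careful person would: the job done as asked, in the order asked, and still so for the second after the job is handed in, with the robot touching nothing.
It also fails if it takes over 64 s, if anything falls off the work surface, if the arm or the gripper's body presses on something with over 40 N, if the wrist force passes 120 N, or if a joint passes its speed limit or range.

## Working session

There is one attempt and no reset: what is moved stays moved. The work goes in short steps, Python scripts to look and compute and a tool call to move; the robot and the scene stay as the last step left them, time stands still between calls to the robot, and variables do not carry over. Pictures are saved under pics/ and viewed, about 8 in all and at most 12, crops included, and the job is handed in when it is done.

Besides the shell and the picture viewer there is one more tool, called after "Call:" as name(argument=value, ...) on one line, values as JSON. carry_out: Moves the arm, as the interface text tells. Its arguments: {"type":"object","properties":{"offset":{"type":"array"},"delta_rot":{"type":"array"},"grip":{"type":"number"},"newtons":{"type":"number"}},"required":["offset","delta_rot"]}

```bash
ls; mkdir -p pics
python3 - <<'E'
from cell import robot
import cv2,numpy as np,pickle
d={}
for n in("side","top"):
    d[n]=robot.get_image(n); cv2.imwrite(f"pics/{n}0.png",d[n]["color"])
    print(n,d[n]["mtx"].tolist(),d[n]["k1"],np.round(d[n]["world_to_cam"],3).tolist())
pickle.dump(d,open("im0.pkl","wb"))
print(robot.sense())
E
```

```text
pics
side [[394.6757941841909, 0.0, 324.56772138947224], [0.0, 394.6757941841909, 196.58673688355069], [0.0, 0.0, 1.0]] -0.02851746910823522 [[0.989, -0.147, 0.025, -533.895], [-0.062, -0.56, -0.826, 77.533], [0.135, 0.815, -0.563, 878.863], [0.0, 0.0, 0.0, 1.0]]
top [[436.4880030445362, 0.0, 322.0197067929747], [0.0, 436.4880030445362, 195.96123498978545], [0.0, 0.0, 1.0]] 0.03213201273441662 [[-0.053, -0.999, -0.003, -33.401], [-0.977, 0.052, -0.209, 539.521], [0.209, -0.008, -0.978, 758.673], [0.0, 0.0, 0.0, 1.0]]
{'time_s': 0.1, 'joint_pos': array([-1.26815401e+00,  2.21153466e-01,  1.52751156e+00, -5.63506566e-06,
        1.39471238e+00, -1.26082159e-01]), 'joint_velocities': array([-0.00033253, -0.00170687, -0.0041449 , -0.00091888,  0.0007349 ,
        0.00014689]), 'joint_torque': array([-2.16179501e-04, -4.98243713e+01, -3.90546691e+01, -2.00003165e-04,
        5.68553180e-03, -1.64741078e-05]), 'position': array([ 259.65751942, -567.89881149,  230.29693601]), 'eef_rot': array([-3.06795172e+00, -6.67916558e-01,  2.55705427e-04]), 'contact_force': array([ 0.31787869, -0.23853428, -0.13341792]), 'torque': array([-0.04975698, -0.00449372, -0.00363344]), 'opening': 85.48278709958453}
```

View pics/side0.png

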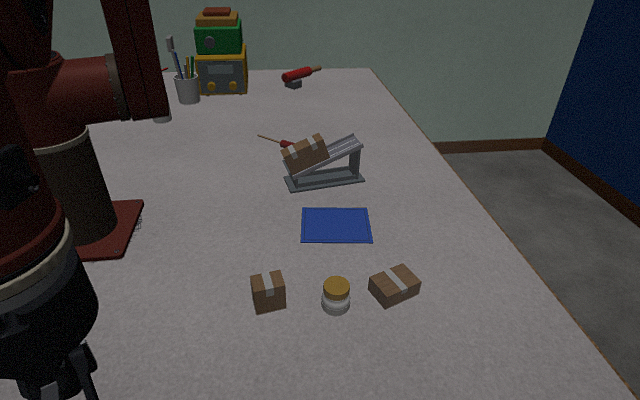

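View pics/top0.png

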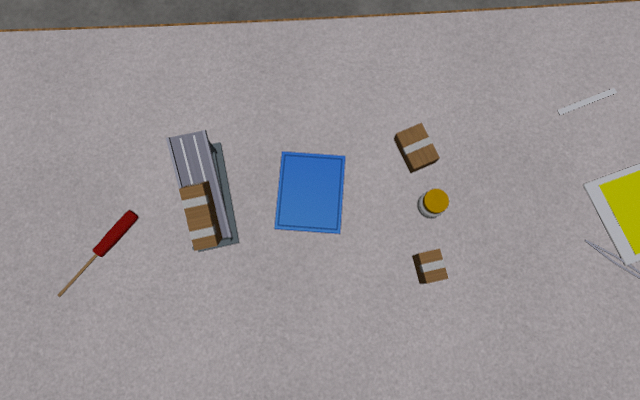

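The side view shows the rack at about (325,165) with two cartons at (304,152), the mat at (336,225), and the new carton at (268,290). In the top view the lane is at (203,190) with the oldest carton at its lower end (203,235), the mat is at (311,192), and the new carton is at (430,266). Next, enlarged crops.

```bash
cat > h.py <<'E'
import numpy as np,cv2
from scipy.spatial.transform import Rotation as R
def ray(im,uv):
    K=im["mtx"];T=np.array(im["world_to_cam"]);k=im["k1"]
    d=np.array([(uv[0]-K[0,2])/K[0,0],(uv[1]-K[1,2])/K[1,1]]);s=d.copy()
    for _ in range(20): s=d/(1+k*(s@s))
    return -T[:3,:3].T@T[:3,3],T[:3,:3].T@np.array([s[0],s[1],1])
def onz(im,uv,z):
    o,d=ray(im,uv); return o+d*(z-o[2])/d[2]
def tri(a,ua,b,ub):
    o1,d1=ray(a,ua);o2,d2=ray(b,ub)
    A=np.c_[d1,-d2];t=np.linalg.lstsq(A,o2-o1,rcond=None)[0]
    p,q=o1+t[0]*d1,o2+t[1]*d2; return (p+q)/2,np.linalg.norm(p-q)
def proj(im,p):
    K=im["mtx"];T=np.array(im["world_to_cam"]);c=T[:3,:3]@p+T[:3,3];s=c[:2]/c[2]
    s=s*(1+im["k1"]*s@s);return s*K[0,0]+K[:2,2]
E
python3 - <<'E'
import pickle,cv2,numpy as np
d=pickle.load(open("im0.pkl","rb"))
t=d["top"]["color"];s=d["side"]["color"]
def c(i,x,y,w,h,f=5):
    return cv2.resize(i[y:y+h,x:x+w],None,fx=f,fy=f,interpolation=cv2.INTER_CUBIC)
cv2.imwrite("pics/a.png",np.hstack([c(t,160,125,85,120),c(t,405,240,50,120)]))
cv2.imwrite("pics/b.png",np.hstack([c(s,275,125,95,70),c(s,245,260,50,70)]))
E
```

```text
(no output)
```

View pics/a.png

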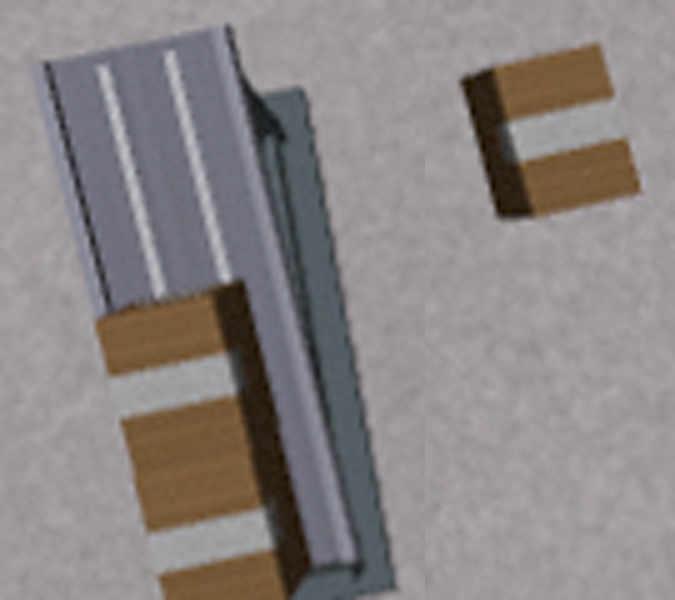

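View pics/b.png

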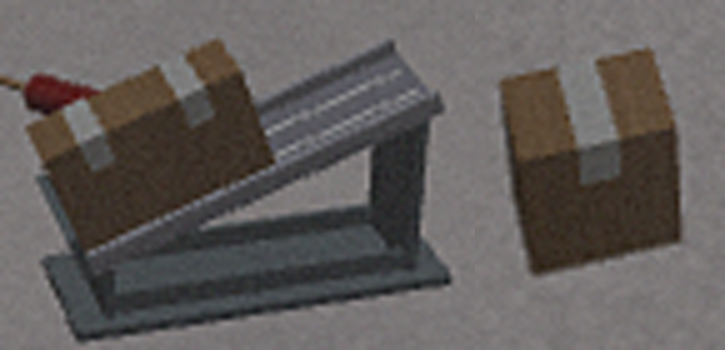

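Run:
```python
import pickle;from h import *
np.set_printoptions(precision=1,suppress=True)
d=pickle.load(open("im0.pkl","rb"));t,s=d["top"],d["side"]
# lane block: rear -y, rear +y top corners
for a,b in [((208.6,181.4),(322.4,138.6)),((179.4,189),(319,133.4))]: print("blk",*tri(t,a,s,b))
print("rail tops up-end z115.9",onz(t,(168.4,137.4),115.9),onz(t,(205.6,130.4),115.9))
print("right rail low end",onz(t,(160+357/5,125+562/5),47.5))
print("side rail ends",onz(s,(275+390/5,125+42/5),115.9),onz(s,(275+440/5,125+100/5),115.9))
T=[(419.4,253.6),(440,248.6),(448,278),(426.4,283)]
# side: far-left, far-right, near-right, near-left ; x=right(+), y far(+)
S=[(280.4,269.6),(285.6,285.4),(254.4,292),(250.4,276)]
P=[]
for a,b in zip(T,S):
    p,e=tri(t,a,s,b);P.append(onz(t,a,60));print("fresh",p,e,onz(t,a,60),onz(s,b,60))
P=np.array(P);print("centre top",P.mean(0));l=P[0]+P[1]-P[2]-P[3];w=P[0]+P[3]-P[1]-P[2]
print("yaw",np.degrees(np.arctan2(l[1],l[0])),np.degrees(np.arctan2(-w[0],w[1])),np.linalg.norm(l)/2,np.linalg.norm(w)/2)
hs=cv2.cvtColor(t["color"],cv2.COLOR_BGR2HSV);m=cv2.inRange(hs,(100,120,60),(125,255,255))
c=max(cv2.findContours(m,0,2)[0],key=cv2.contourArea)
for q in cv2.boxPoints(cv2.minAreaRect(c)):print("mat",onz(t,q,4))
hs=cv2.cvtColor(s["color"],cv2.COLOR_BGR2HSV);m=cv2.inRange(hs,(100,120,60),(125,255,255))[:260,250:420]
c=max(cv2.findContours(m,0,2)[0],key=cv2.contourArea);a=cv2.moments(c);print("mat side",onz(s,(a['m10']/a['m00']+250,a['m01']/a['m00']),4))
# full block contour in top: print brown mask corners
```

```text
blk [552.1 127.9 140.3] 4.426462262508459
blk [547.7 180.3 129.2] 2.160712468152487
rail tops up-end z115.9 [645.1 205.3 115.9] [654.9 139.6 115.9]
right rail low end [469.6 109.6  47.5]
side rail ends [644.3 200.1 115.9] [655.7 129.9 115.9]
fresh [ 421.9 -232.1   59.1] 2.3297316476409295 [ 420.7 -231.9   60. ] [ 423.1 -232.8   60. ]
fresh [ 428.9 -270.4   58. ] 1.9721044997499952 [ 427.8 -269.8   60. ] [ 429.8 -272.2   60. ]
fresh [ 375.7 -278.7   57.8] 1.1420214263992206 [ 375.1 -278.2   60. ] [ 376.4 -280.7   60. ]
fresh [ 368.8 -239.6   57.2] 0.9789713548677791 [ 368.3 -239.    60. ] [ 369.6 -242.3   60. ]
centre top [ 398.  -254.7   60. ]
yaw 8.371884357874785 10.176274756188537 53.066427300651235 39.178424892787284
mat [488.4  34.3   4. ]
mat [646.4  18.3   4. ]
mat [ 629.5 -113.3    4. ]
mat [472.4 -92.5   4. ]
mat side [557.7 -48.1   4. ]
```

```bash
cat >> h.py <<'E'
def lane(yaw=9.,tilt=20.):
    return (R.from_euler('z',yaw,degrees=True)*R.from_euler('y',-tilt,degrees=True)).as_matrix()
O=np.array([467.,143.,40.])   # lane origin
def L(p,yaw=9.): return O+lane(yaw)@np.array(p,float)
def down(M): return M@np.diag([1,-1,-1])
def go(st,p,M):
    Rc=R.from_rotvec(st["eef_rot"])
    o=Rc.inv().apply(np.array(p)-st["position"]);w=(Rc.inv()*R.from_matrix(M)).as_rotvec(degrees=True)
    print("off",np.round(o,1).tolist(),"rot",np.round(w,1).tolist())
E
python3 - <<'E'
import pickle;from h import *;from cell import robot
np.set_printoptions(precision=1,suppress=True)
d=pickle.load(open("im0.pkl","rb"));t,s=d["top"],d["side"]
print("block rear top",onz(t,(208.6,181.4),134),onz(t,(179.4,189),134),onz(s,(322.4,138.6),134),onz(s,(319,133.4),134))
print("pred",L((110.,-20,60)),L((110.,20,60)), "front pred",L((0.,-20,60)),L((0.,20,60)))
print("block front side",onz(s,(275+45/5,125+160/5),96.4),onz(s,(275+27/5,125+128/5),96.4))
m=cv2.inRange(cv2.cvtColor(t["color"],cv2.COLOR_BGR2HSV),(100,120,60),(125,255,255))
a=cv2.moments(max(cv2.findContours(m,0,2)[0],key=cv2.contourArea));print("mat",onz(t,(a['m10']/a['m00'],a['m01']/a['m00']),4))
go(robot.sense(),L((28.,0,120)),down(lane()))
E
```

```text
block rear top [556.1 129.6 134. ] [545.4 178.7 134. ] [551.8 139.7 134. ] [547.4 170.6 134. ]
pred [552.  136.2 134. ] [545.7 175.7 134. ] front pred [449.9 120.   96.4] [443.6 159.5  96.4]
block front side [453.2 122.4  96.4] [446.1 157.5  96.4]
mat [557.1 -38.8   4. ]
off [469.9, -564.2, 69.1] rot [-2.8, 19.9, 15.4]
```

Call:
carry_out(offset=[[470,-564,0],[470,-564,0],[470,-564,0],[470,-564,0],[470,-564,0],[470,-564,0],[470,-564,0],[470,-564,0],[470,-564,0],[470,-564,0],[470,-564,0],[470,-564,0],[470,-564,0],[470,-564,0],[470,-564,0],[470,-564,0],[470,-564,35],[470,-564,69],[470,-564,69],[470,-564,69]], delta_rot=[[-2.8,19.9,15.4],[-2.8,19.9,15.4],[-2.8,19.9,15.4],[-2.8,19.9,15.4],[-2.8,19.9,15.4],[-2.8,19.9,15.4],[-2.8,19.9,15.4],[-2.8,19.9,15.4],[-2.8,19.9,15.4],[-2.8,19.9,15.4],[-2.8,19.9,15.4],[-2.8,19.9,15.4],[-2.8,19.9,15.4],[-2.8,19.9,15.4],[-2.8,19.9,15.4],[-2.8,19.9,15.4],[-2.8,19.9,15.4],[-2.8,19.9,15.4],[-2.8,19.9,15.4],[-2.8,19.9,15.4]], grip=85, newtons=30)

```text
time_s: 2.6
position: [453.7, 139.5, 163.8]
eef_rot: [-3.059, -0.239, -0.543]
contact_force: [-0.3, 0.2, -0.4]
opening: 85.1
```

```bash
cat > look.py <<'E'
import sys,cv2,numpy as np,pickle
from cell import robot
# usage: look.py out x y w h (top)  x y w h (side)
a=list(map(int,sys.argv[2:]));o=[];d={}
for n,(x,y,w,h) in zip(("top","side"),(a[:4],a[4:])):
    d[n]=robot.get_image(n);o.append(cv2.resize(d[n]["color"][y:y+h,x:x+w],(390,int(390*h/w)),interpolation=2))
H=max(i.shape[0] for i in o);o=[cv2.copyMakeBorder(i,0,H-i.shape[0],0,5,0) for i in o]
cv2.imwrite(f"pics/{sys.argv[1]}.png",np.hstack(o));pickle.dump(d,open(sys.argv[1]+".pkl","wb"))
E
python3 look.py c 150 120 120 150 260 90 130 120
python3 - <<'E'
from h import *;from cell import robot
s=robot.sense();print(s["time_s"],s["position"],s["contact_force"],s["opening"],s["joint_pos"])
go(s,L((28.,0,20)),down(lane()))
E
```

```text
2.7 [454.23522651 139.82846959 164.54947727] [0.38485318 0.02627162 0.50443911] 84.96444172616802 [ 0.12596906 -0.38252519  2.25960713  0.01156441  0.91154482  1.5346492 ]
off [-2.7, -1.3, 101.5] rot [0.1, -0.2, -0.0]
```

View pics/c.png

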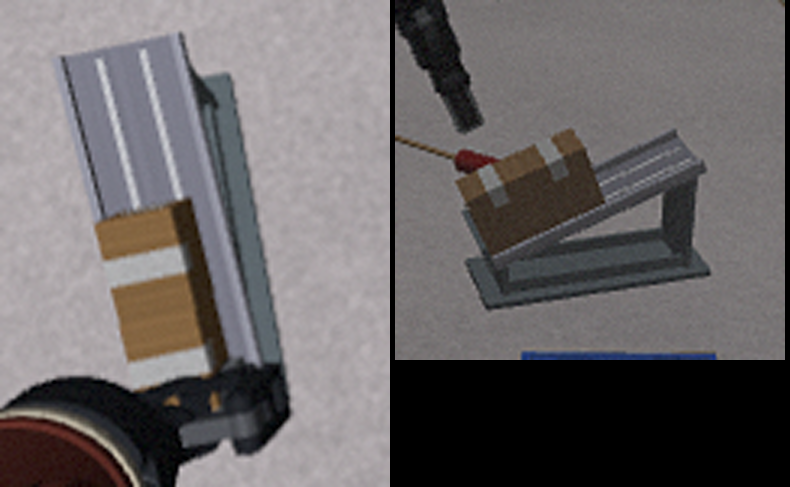

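The crop shows both lane cartons in place, with the front carton's tape at about (490,185) in the right crop. The finger line aims at it. Descending.

Call:
carry_out(offset=[[-2.5,-1,25],[-2.5,-1,45],[-2.5,-1,65],[-2.5,-1,80],[-2.5,-1,92],[-2.5,-1,101],[-2.5,-1,101],[-2.5,-1,101]], delta_rot=[[0,0,0],[0,0,0],[0,0,0],[0,0,0],[0,0,0],[0,0,0],[0,0,0],[0,0,0]])

```text
time_s: 3.7
position: [484.8, 145.9, 67.0]
eef_rot: [-3.059, -0.241, -0.541]
contact_force: [0.8, -0.2, -0.2]
opening: 85.0
```

```bash
python3 look.py d 150 120 120 150 260 90 130 120
```

```text
(no output)
```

View pics/d.png

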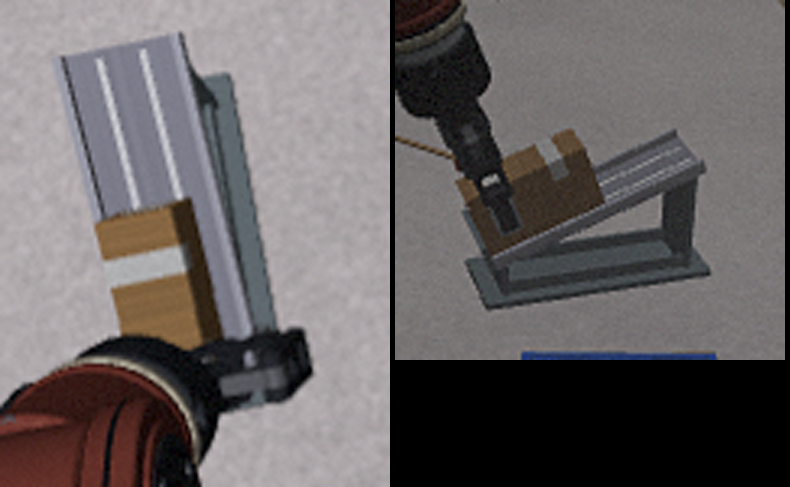

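The near finger straddles the front carton at about (505,210) in the right crop, clear of the rail, with no contact force. Closing.

Call:
carry_out(offset=[[0,0,0],[0,0,0],[0,0,0],[0,0,0],[0,0,0],[0,0,0],[0,0,0],[0,0,0],[0,0,0],[0,0,0]], delta_rot=[[0,0,0],[0,0,0],[0,0,0],[0,0,0],[0,0,0],[0,0,0],[0,0,0],[0,0,0],[0,0,0],[0,0,0]], grip=30, newtons=30)

```text
time_s: 5.05
position: [484.7, 145.9, 66.9]
eef_rot: [-3.059, -0.241, -0.541]
contact_force: [-3.3, 0.1, 6.2]
opening: 39.4
```

Gripped at 39.4 mm. Lifting square to the lane floor.

Call:
carry_out(offset=[[0,0,-5],[0,0,-12],[0,0,-20],[0,0,-28],[-1,0,-38],[-2,0,-48],[-3,0,-58],[-4,0,-70],[-5,0,-85],[-5,0,-105],[-5,0,-125],[-5,0,-140],[-5,0,-140]], delta_rot=[[0,0,0],[0,0,0],[0,0,0],[0,0,0],[0,0,0],[0,0,0],[0,0,0],[0,0,0],[0,0,0],[0,0,0],[0,0,0],[0,0,0],[0,0,0]])

```text
time_s: 6.68
position: [433.2, 137.9, 198.3]
eef_rot: [-3.058, -0.241, -0.546]
contact_force: [0.7, 0.0, -1.9]
opening: 39.6
```

```bash
python3 look.py e 150 120 120 150 230 50 160 150
python3 - <<'E'
from h import *;from cell import robot
s=robot.sense();print(s["time_s"],s["position"],s["opening"])
go(s,(557,-41,120),down(lane(9,0)))
E
```

```text
6.775 [432.41503823 137.7705446  196.35109931] 39.91990011039268
off [63.1, 195.9, 104.6] rot [0.1, -20.1, 0.0]
```

View pics/e.png

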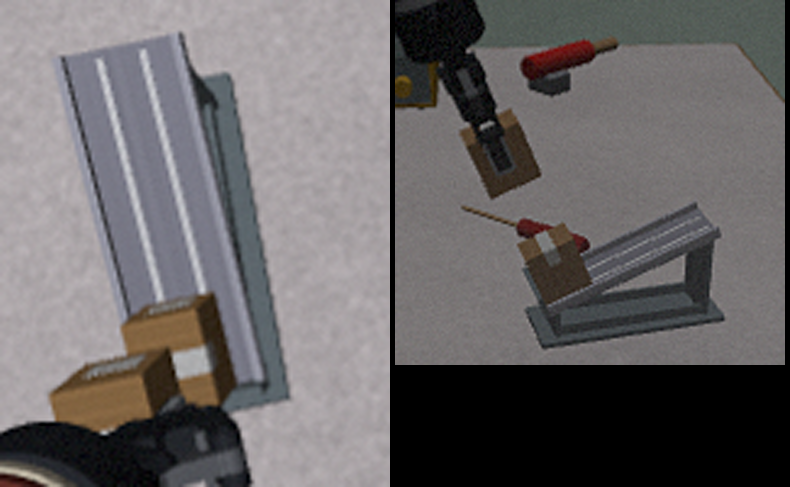

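The carton is held, and the second one has slid down to the stop (carton at about (555,260) in the right crop). Next, over to the mat.

Call:
carry_out(offset=[[0,30,0],[0,70,0],[0,115,0],[0,155,0],[10,190,10],[25,196,35],[45,196,65],[60,196,90],[63,196,104.5],[63,196,104.5],[63,196,104.5],[63,196,104.5]], delta_rot=[[0,0,0],[0,0,0],[0,0,0],[0,0,0],[0,-4,0],[0,-8,0],[0,-12,0],[0,-16,0],[0,-20,0],[0,-20,0],[0,-20,0],[0,-20,0]])

```text
time_s: 8.28
position: [556.7, -41.3, 120.7]
eef_rot: [3.13, 0.246, 0.003]
contact_force: [-0.2, 0.5, -2.0]
opening: 39.8
```

Run:
```python
from h import *;from cell import robot
s=robot.sense();print(s["time_s"],s["position"],s["opening"],s["contact_force"])
go(s,(557,-41,27),down(lane(9,0)))
```

```text
8.275 [556.65488677 -41.26759455 120.71545448] 39.838916376874685 [-0.16942169  0.4860275  -2.03408283]
off [0.2, -0.4, 93.7] rot [0.1, -0.1, -0.0]
```

Call:
carry_out(offset=[[0,0,25],[0,0,45],[0,0,62],[0,0,76],[0,0,85],[0,0,90],[0,0,93],[0,0,94],[0,0,94],[0,0,94]], delta_rot=[[0,0,0],[0,0,0],[0,0,0],[0,0,0],[0,0,0],[0,0,0],[0,0,0],[0,0,0],[0,0,0],[0,0,0]])

```text
time_s: 9.52
position: [557.3, -41.2, 26.4]
eef_rot: [3.13, 0.246, 0.002]
contact_force: [0.3, 0.2, -1.2]
opening: 39.6
```

Call:
carry_out(offset=[[0,0,1],[0,0,1.5],[0,0,2],[0,0,2],[0,0,2]], delta_rot=[[0,0,0],[0,0,0],[0,0,0],[0,0,0],[0,0,0]])

```text
time_s: 10.15
position: [557.0, -41.2, 24.0]
eef_rot: [3.131, 0.246, 0.001]
contact_force: [-0.6, 0.5, -0.8]
opening: 39.5
```

Call:
carry_out(offset=[[0,0,0.5],[0,0,1],[0,0,1.5],[0,0,1.5],[0,0,1.5]], delta_rot=[[0,0,0],[0,0,0],[0,0,0],[0,0,0],[0,0,0]])

```text
time_s: 10.78
position: [557.1, -41.2, 23.5]
eef_rot: [3.131, 0.246, 0.001]
contact_force: [-4.1, 0.4, 7.7]
opening: 39.8
```

Contact with the mat at about 8 N. Release.

Call:
carry_out(offset=[[0,0,0],[0,0,0],[0,0,0],[0,0,0],[0,0,0],[0,0,0],[0,0,0],[0,0,0]], delta_rot=[[0,0,0],[0,0,0],[0,0,0],[0,0,0],[0,0,0],[0,0,0],[0,0,0],[0,0,0]], grip=85)

```text
time_s: 11.78
position: [557.0, -41.2, 22.6]
eef_rot: [3.131, 0.246, 0.001]
contact_force: [0.4, 0.4, -0.9]
opening: 84.8
```

Call:
carry_out(offset=[[0,0,-15],[0,0,-40],[0,0,-70],[0,0,-100],[0,0,-130],[0,0,-130]], delta_rot=[[0,0,0],[0,0,0],[0,0,0],[0,0,0],[0,0,0],[0,0,0]])

```text
time_s: 12.52
position: [559.3, -41.5, 156.7]
eef_rot: [3.129, 0.246, 0.012]
contact_force: [-1.1, -0.1, -0.7]
opening: 84.9
```

Run:
```python
from h import *;from cell import robot
s=robot.sense();print(s["time_s"],s["position"],s["opening"],s["contact_force"])
go(s,(398.5,-255.5,120),down(lane(9.2,0)))
```

```text
12.525 [559.32646209 -41.47838104 156.74584422] 84.87944553638243 [-1.10743661 -0.05756987 -0.66541868]
off [-192.6, 186.1, 36.1] rot [0.2, -0.4, -0.2]
```

Call:
carry_out(offset=[[-40,40,0],[-85,85,0],[-130,130,0],[-175,170,0],[-190,187,0],[-190,187,15],[-190,187,32],[-190,187,32],[-190,187,32]], delta_rot=[[0,0,0],[0,0,0],[0,0,0],[0,0,0],[0,0,0],[0,0,0],[0,0,0],[0,0,0],[0,0,0]])

```text
time_s: 13.65
position: [398.9, -254.5, 120.3]
eef_rot: [3.131, 0.249, 0.0]
contact_force: [0.1, 0.2, 0.1]
opening: 84.9
```

```bash
python3 look.py f 260 150 220 150 230 190 200 150
python3 - <<'E'
from h import *;from cell import robot
s=robot.sense();print(s["time_s"],s["position"],s["opening"],s["contact_force"])
go(s,(398.5,-255.5,20),down(lane(9.2,0)))
E
```

```text
13.75 [ 399.17586301 -255.15881172  121.02045375] 84.92661095954043 [ 0.44903914 -0.12844292  0.28677009]
off [-0.8, 0.0, 101.0] rot [0.1, -0.1, -0.1]
```

View pics/f.png

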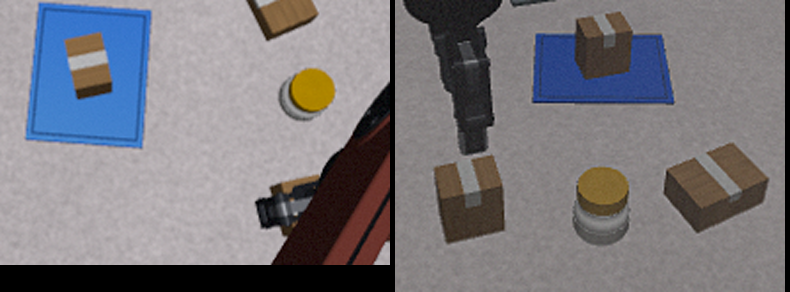

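The carton stands upright on the mat (right crop (603,45), left crop (88,65)). The gripper is above the new carton, with the fingers at (472,140) and the carton at (470,195). Descending.

Call:
carry_out(offset=[[-0.5,0,20],[-0.5,0,45],[-0.5,0,68],[-0.5,0,85],[-0.5,0,95],[-0.5,0,101],[-0.5,0,101],[-0.5,0,101]], delta_rot=[[0,0,0],[0,0,0],[0,0,0],[0,0,0],[0,0,0],[0,0,0],[0,0,0],[0,0,0]])

```text
time_s: 14.75
position: [398.6, -256.1, 20.3]
eef_rot: [3.13, 0.246, 0.002]
contact_force: [-0.4, 0.4, 0.9]
opening: 85.4
```

Call:
carry_out(offset=[[0,0,0],[0,0,0],[0,0,0],[0,0,0],[0,0,0],[0,0,0],[0,0,0],[0,0,0],[0,0,0],[0,0,0]], delta_rot=[[0,0,0],[0,0,0],[0,0,0],[0,0,0],[0,0,0],[0,0,0],[0,0,0],[0,0,0],[0,0,0],[0,0,0]], grip=30, newtons=30)

```text
time_s: 16.0
position: [398.4, -255.9, 20.0]
eef_rot: [3.13, 0.246, 0.002]
contact_force: [-0.7, 0.6, 4.3]
opening: 39.6
```

Call:
carry_out(offset=[[0,0,-10],[0,0,-30],[0,0,-60],[0,0,-95],[0,0,-130],[0,0,-165],[0,0,-200],[0,0,-220],[0,0,-220],[0,0,-220]], delta_rot=[[0,0,0],[0,0,0],[0,0,0],[0,0,0],[0,0,0],[0,0,0],[0,0,0],[0,0,0],[0,0,0],[0,0,0]])

```text
time_s: 17.25
position: [397.4, -254.8, 238.4]
eef_rot: [-3.132, -0.246, 0.001]
contact_force: [-0.3, -0.2, -2.1]
opening: 39.9
```

Run:
```python
from h import *;from cell import robot
s=robot.sense();print(s["time_s"],s["position"],s["opening"],s["contact_force"])
go(s,L((122.,0,120)),down(lane()))
```

```text
17.25 [ 397.3641131  -254.83686684  238.41497948] 39.90247913660634 [-0.26894925 -0.23369802 -2.08980267]
off [204.6, -382.1, 43.9] rot [-0.0, 20.0, -0.0]
```

Call:
carry_out(offset=[[20,-40,0],[45,-85,0],[70,-130,0],[95,-178,0],[120,-225,0],[145,-272,0],[170,-318,0],[190,-355,0],[204,-382,0],[204.5,-382,15],[204.5,-382,35],[204.5,-382,44],[204.5,-382,44],[204.5,-382,44]], delta_rot=[[0,0,0],[0,0,0],[0,3,0],[0,6,0],[0,9,0],[0,12,0],[0,15,0],[0,18,0],[0,20,0],[0,20,0],[0,20,0],[0,20,0],[0,20,0],[0,20,0]])

```text
time_s: 19.0
position: [540.7, 153.4, 195.8]
eef_rot: [-3.059, -0.24, -0.542]
contact_force: [1.7, -0.8, -1.5]
opening: 39.8
```

```bash
python3 look.py g 150 100 120 150 260 60 130 130
python3 - <<'E'
from h import *;from cell import robot
s=robot.sense();print(s["time_s"],s["position"],s["opening"],s["contact_force"])
go(s,L((122.,0,40)),down(lane()))
E
```

```text
19.1 [540.87385841 153.6597851  196.31344355] 39.59047363514047 [ 0.53543735  0.1533061  -0.6799836 ]
off [-1.8, -1.2, 81.4] rot [0.1, -0.1, 0.0]
```

View pics/g.png

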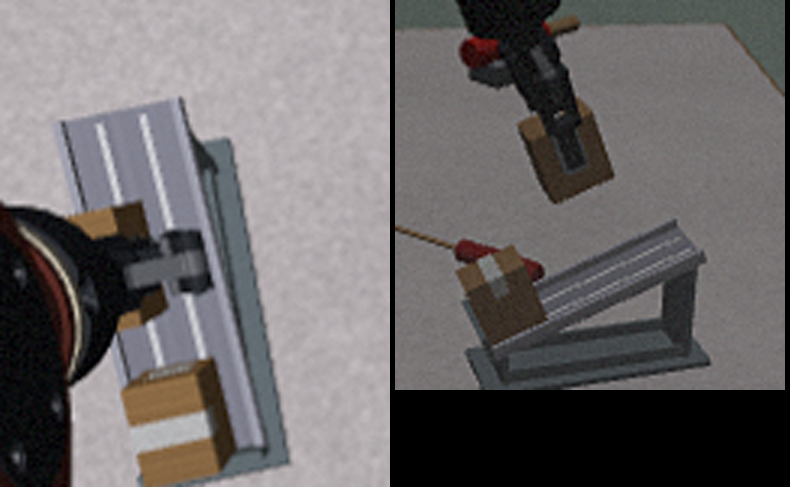

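The held carton hangs square over the upper lane at (565,150) in the right crop, and the remaining carton is at the stop at (505,295). Lowering to about 6 mm above the floor.

Call:
carry_out(offset=[[-1.5,-1,15],[-1.5,-1,35],[-1.5,-1,55],[-1.5,-1,70],[-1.5,-1,81],[-1.5,-1,89],[-1.5,-1,94],[-1.5,-1,94],[-1.5,-1,94]], delta_rot=[[0,0,0],[0,0,0],[0,0,0],[0,0,0],[0,0,0],[0,0,0],[0,0,0],[0,0,0],[0,0,0]])

```text
time_s: 20.23
position: [570.8, 159.6, 107.0]
eef_rot: [-3.059, -0.241, -0.542]
contact_force: [0.4, -0.3, -1.1]
opening: 39.6
```

```bash
python3 look.py i 150 100 120 150 260 90 130 120
python3 - <<'E'
from h import *;from cell import robot
s=robot.sense();print(s["time_s"],s["position"],s["opening"],s["contact_force"])
go(s,L((122.,0,20)),down(lane()))
E
```

```text
20.325 [570.81574568 159.59026933 107.07307759] 39.666104399075365 [-1.02548652 -1.25197012 -1.24536474]
off [0.3, 0.1, 7.1] rot [0.1, -0.1, 0.0]
```

View pics/i.png

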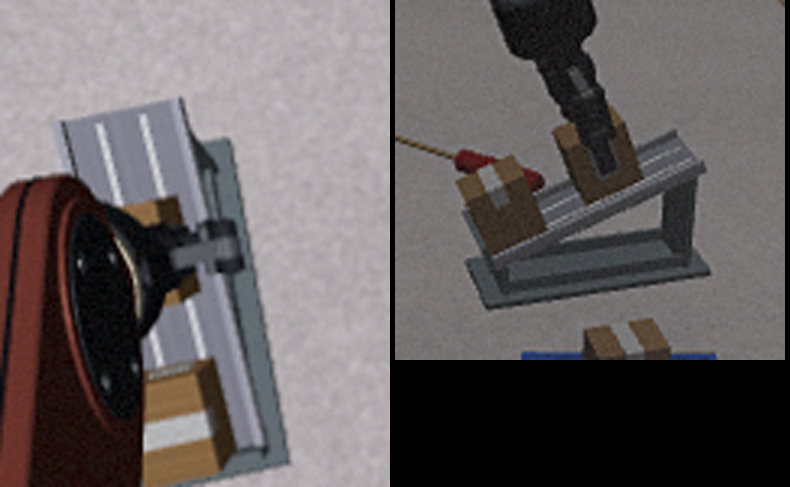

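The carton sits in line with the lane, between the rails, at (600,165) in the right crop, clear of the front carton. Lowering to contact.

Call:
carry_out(offset=[[0,0,2],[0,0,4],[0,0,5.5],[0,0,6.5],[0,0,6.5],[0,0,6.5]], delta_rot=[[0,0,0],[0,0,0],[0,0,0],[0,0,0],[0,0,0],[0,0,0]])

```text
time_s: 21.08
position: [572.8, 159.8, 100.4]
eef_rot: [-3.059, -0.241, -0.54]
contact_force: [-0.1, 0.7, -1.7]
opening: 39.6
```

Call:
carry_out(offset=[[0,0,0.5],[0,0,1],[0,0,1.5],[0,0,1.5],[0,0,1.5]], delta_rot=[[0,0,0],[0,0,0],[0,0,0],[0,0,0],[0,0,0]])

```text
time_s: 21.7
position: [574.0, 160.1, 100.3]
eef_rot: [-3.058, -0.241, -0.543]
contact_force: [-5.3, -0.1, 7.4]
opening: 39.6
```

Contact at about 9 N. Release, then a straight retreat after a pause.

Call:
carry_out(offset=[[0,0,-0.5],[0,0,-0.5],[0,0,-0.5],[0,0,-0.5],[0,0,-0.5],[0,0,-0.5],[0,0,-0.5],[0,0,-0.5],[0,0,-0.5],[0,0,-0.5],[0,0,-0.5],[0,0,-0.5]], delta_rot=[[0,0,0],[0,0,0],[0,0,0],[0,0,0],[0,0,0],[0,0,0],[0,0,0],[0,0,0],[0,0,0],[0,0,0],[0,0,0],[0,0,0]], grip=85)

```text
time_s: 23.2
position: [573.1, 159.9, 99.4]
eef_rot: [-3.059, -0.241, -0.54]
contact_force: [-1.3, 0.1, -0.5]
opening: 85.1
```

Call:
carry_out(offset=[[0,0,-10],[0,0,-30],[0,0,-60],[0,0,-90],[0,0,-120],[0,30,-140],[0,75,-150],[0,125,-150],[0,175,-150],[0,220,-150],[0,250,-150],[0,250,-150],[0,250,-150]], delta_rot=[[0,0,0],[0,0,0],[0,0,0],[0,0,0],[0,0,0],[0,0,0],[0,0,0],[0,0,0],[0,0,0],[0,0,0],[0,0,0],[0,0,0],[0,0,0]])

```text
time_s: 24.82
position: [561.1, -94.3, 240.9]
eef_rot: [-3.059, -0.241, -0.541]
contact_force: [0.5, -0.9, 0.6]
opening: 85.0
```

```bash
python3 look.py j 150 100 220 150 250 90 140 170
python3 - <<'E'
from cell import robot
s=robot.sense();print(s["time_s"],s["position"],s["opening"],s["contact_force"])
E
```

```text
24.925 [561.20333738 -93.66641674 240.86801456] 85.0356403435816 [ 0.86553647  1.30873608 -0.54470315]
```

View pics/j.png

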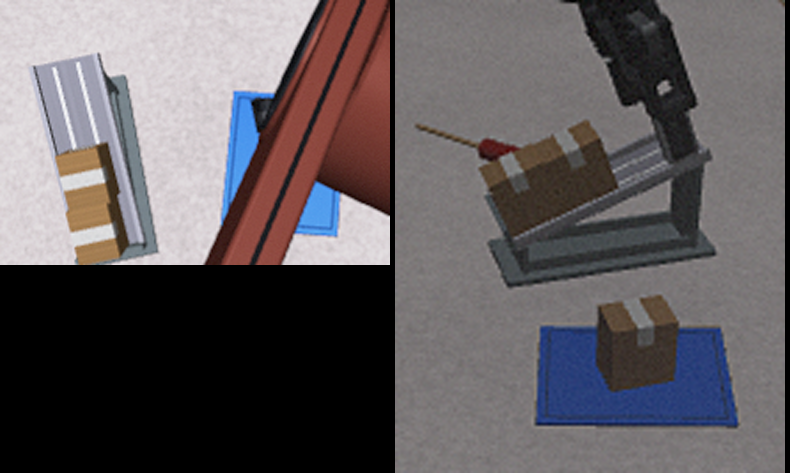

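The new carton has slid down against the remaining one: the cartons touch at (575,150) in the right crop and are lined up in the lane. The oldest stands upright on the mat at (637,345). The gripper is clear of everything, so I'm handing in.

```bash
python3 -c "
from cell import robot
print(robot.hand_in())"
```

```text
the job is handed in; nothing more can be done
None
```

I took the oldest carton from the front of the lane and set it upright on the blue mat. I then lowered the new carton into the upper part of the lane and let go, and it slid down against the carton left there. I handed the job in at about 25 s of the 64 s allowed.

- **Final pictures:** The oldest carton stands upright near the middle of the mat. The two lane cartons touch each other and are lined up with the lane, and the front one is against the stop.
- **Arm and forces:** The gripper is open and clear of everything. The force readings I took never went above about 10 N.
- **Disagreements:** The two cameras differed by a few millimetres, up to about 10 mm at one hard-to-see rack corner. This was within what the grips and the lane fit allowed, and no check failed.

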